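Check the hand levers of two microscope push-handles

ROBOT

A 6-joint arm with a two-finger parallel gripper is mounted at the origin on the work surface. World frame = base frame: x ahead of the robot, y to its left, z up, the work surface at z = 0. Lengths are in mm, angles in rad, forces in N, time in s.
With the tool pointing down it reaches from about 250 to 775 mm from the base axis. Payload 8.9 kg.
Tool frame: the origin (TCP) lies midway between the tips of the shut fingers; the grasp point (between the pads) lies 19 mm behind it (ctrl.tcp_to_grasp is the distance from the TCP to the grasp point, in mm); y points along the fingers, z is the direction in which the jaws open and shut, and the axes are right-handed (so a half turn about y gives the same grasp; the last joint's range is limited). The gripper opens to 85 mm and grips with 20 to 120 N. Pads are 22 mm wide; open, the fingers measure 114 mm over their backs; the gripper's body (76 mm by 85 mm) begins 54 mm behind the grasp point. The pads swing forward as they close: fully open they stand 13 mm farther back than shut.
Start: joints at [1.076, 0.291, -0.153, 1.127, 0, 1.431], TCP at [182.873, 492.119, 231.305] pointing down, gripper open.
Joint ranges: [-2.52, 2.52], [-0.91, 1.74], [-1.3, 1.37], [-1.96, 2.02], [-1.52, 1.47], [-3.14, 3.14]. Speed limits (rad/s): [2.22, 2.22, 2.79, 3.14, 3.14, 3.14].

INTERFACE

Orientations are given as a rotation vector (axis times angle).
In Python, from bench import ctrl gives the robot as it stands.
- The arm moves only by the tool drive_tool, never from a script. Its argument "increments" is text: rows parted by semicolons, each of 7 numbers parted by spaces: the shift along the tool's x, y, z in mm, then the turn, a rotation vector about the tool's x, y, z in rad, then the finger opening in mm, from 0 to 85.4. In form: tx ty tz rx ry rz grip; .... A call has 1 to 5 rows; each row is the pose to reach, as a shift and turn from the pose measured when the call began, along the tool's axes at that moment; what a row does not reach only later rows make up. A row lasts 1/12 s, in which the tool goes at most 41.7 mm and 7.16 degrees, less where a joint would pass 70% of its speed; a pose out of reach is approached as far as the arm can. A call with a gripper value outside its range is refused whole. The fingers move at their own pace and stop on an object; the grip force is fixed at half the most. Time passes only in rows, so rows that repeat a pose let the fingers close. It gives the time, the measured TCP pose, the force and the opening at its end, in the units of the state.
- ctrl.observe(): the state, without advancing time (a new reading comes with each control period).
- ctrl.grab_frame(name): name is "scene" or "top" or "wrist"; returns (picture, depth): 384x512x3 uint8, red, green, blue; 384x512 float32, mm along the optical axis (not along the pixel's ray), 0 where there is no reading.
- ctrl.camera_model(name): a dict with "fov_y" (degrees; the focal length in pixels is half the picture's height over the tangent of half this angle, whatever the lens; pixels are square), "cx", "cy" (the principal point, pixels), "pose" (4x4, takes a point from camera to world coordinates). Camera axes: x right, y up, looking along -z (the intrinsics and any distortion apply to the point x, -y, -z); pixel columns grow to the right and rows downward; lengths in mm; the calibration is good to about 2 mm. A picture is of the moment at which its call begins: read the wrist's pose just before it. camera_model takes no time and is no camera call; for the wrist camera it gives the pose at the moment of the call.
- ctrl.sign_off(): hands the job in, once; it reports no verdict.
The state is a dict: "clock": time; "joints": joint angles; "joint_velocities": joint speeds; "joint_torque": joint torques, N m; "tool_pos": TCP position; "orientation": TCP orientation; "force": force on the tool from outside, world axes, zero at the start; "torque": the same for the moment, N m; "grip_width": finger opening in mm.
Only numpy, scipy, OpenCV 4.12 (cv2) and the standard library are available. Lean on these libraries where they do the work, as an engineer would, in place of code of your own. Each camera call takes 0.05 s, during which the arm holds its last target.

TASK

Check the release levers on the two microscope push-handles without gripping anything. First press the short lever in with the backs of the fingers until it meets its stop, keep it there about half a second and let it spring back; then press the long lever in the same way, firmly but without forcing it, and finish while still holding it at its stop, so that I can gauge the gap to the bar. Keep both fingers on the lever's outer side, do not touch the bars and leave the other things on the bench where they are.

Things in the scene. Friction and masses are not known exactly. Their poses are not given: they have to be found in the camera images.
- long_handle: Fixed push-handle with the long lever: white foot 110x70x22 mm, post, level bar 105 mm up. The two handles differ only in lever. Origin on the bench under the bar's grip; x square across the bar, from the lever's side (robot's side) to the far side; y along the bar towards post and hinge; z up. Foot and post at y = 105 mm; bar's free end at y = -102 mm; highest point 130 mm (pivot pin).
- long_bar: Bar of the long-lever handle: steel with black rubber grip 31 mm across (end cap 32 mm), along its y. Origin on the bar's axis, 105 mm above the bench. Not to be touched.
- long_hinge (a point): Fixed point on the long lever's upright hinge axis, at the lever's mid-height (105 mm above the bench), 42 mm from the bar's axis on the robot's side. Axes as long_handle.
- long_press (a point): Good place to press: on the long lever's outer face (away from the bar), mid-height, 130 mm from the hinge axis along the lever, 5 mm outside its centre line. Moves and turns with the lever: x square to it towards the bar (press direction), y along it to the hinge, z up. Blade of aluminium 10 mm thick, 18 mm high, 165 mm long from the hinge; a ball 22 mm across at its free end.
- long_lever (a joint): Angle of the long lever, rad: 0 = at rest, swung out from the bar by 0.36 rad; 0.36 = in at its rigid stop, parallel to the bar and 21 mm clear of the grip. A spring resists with 0.35 N m at rest to 0.85 N m at the stop (about 3 to 7 N at the press point) and returns the lever when let go.
- short_handle: Fixed push-handle with the short lever: white foot 110x70x22 mm, post, level bar 105 mm up. The two handles differ only in lever. Origin on the bench under the bar's grip; x square across the bar, from the lever's side (robot's side) to the far side; y along the bar towards post and hinge; z up. Foot and post at y = 105 mm; bar's free end at y = -102 mm; highest point 130 mm (pivot pin).
- short_bar: Bar of the short-lever handle: steel with black rubber grip 31 mm across (end cap 32 mm), along its y. Origin on the bar's axis, 105 mm above the bench. Not to be touched.
- short_hinge (a point): Fixed point on the short lever's upright hinge axis, at the lever's mid-height (105 mm above the bench), 42 mm from the bar's axis on the robot's side. Axes as short_handle.
- short_press (a point): Good place to press: on the short lever's outer face (away from the bar), mid-height, 70 mm from the hinge axis along the lever, 5 mm outside its centre line. Moves and turns with the lever: x square to it towards the bar (press direction), y along it to the hinge, z up. Blade of aluminium 10 mm thick, 18 mm high, 92 mm long from the hinge; a paddle 45 mm long, 36 mm high at its free end.
- short_lever (a joint): Angle of the short lever, rad: 0 = at rest, swung out from the bar by 0.46 rad; 0.46 = in at its rigid stop, parallel to the bar and 21 mm clear of the grip. A spring resists with 0.17 N m at rest to 0.42 N m at the stop (about 2 to 6 N at the press point) and returns the lever when let go.
- eyepiece: Bystander: black eyepiece, 42 mm across, 56 mm high, standing; origin at the centre of its underside. Leave alone.
- lens_cap: Bystander: grey lens cap, 60 mm across, 17 mm high, lying flat; origin at the centre of its underside. Leave alone.
- screw_tray: Bystander: open steel tray 90 x 70 x 22 mm; origin at the centre of its underside. Leave alone.
- driver: Bystander: screwdriver 170 mm long, lying; its x along it. Leave alone.
- cleaner: Bystander: white bottle 40 mm across, 110 mm high; origin at the centre of its underside. Leave alone.
- spanner: Bystander: steel spanner 150 mm long, lying; its x along it. Leave alone.
- cup: Bystander: steel cup, 70 mm across at the rim, 75 mm high; origin at the centre of its underside. Leave alone.

How it is judged:
By the outcome, as a careful person would: the job done as asked, in the order asked, and still so for the second after the job is handed in, while the arm keeps its last pose, push and grip.
It also fails if it takes over 51 s, if anything falls off the work surface, if the arm or the gripper's body presses on something with over 40 N, if the wrist force passes 120 N, or if a joint passes its speed limit or range.

## Working session

There is one attempt and no reset: what is moved stays moved. The work goes in short steps, Python scripts to look and compute and a tool call to move; the robot and the scene stay as the last step left them, time stands still between calls to the robot, and variables do not carry over. Pictures are saved under pics/ and viewed, and the job is handed in when it is done.

Besides the shell and the picture viewer there is one more tool, called after ">>>" as name(argument=value, ...) on one line, values as JSON. drive_tool: Moves the arm, as the interface text tells. Its arguments: {"type":"object","properties":{"increments":{"type":"string"}},"required":["increments"]}

```bash
ls; mkdir -p pics
python3 - <<'E'
from bench import ctrl
import cv2, numpy as np
s=ctrl.observe(); print(s)
for n in ["scene","top","wrist"]:
    m=ctrl.camera_model(n); print(n,m)
    p,d=ctrl.grab_frame(n)
    np.save(f"pics/{n}_d0.npy",d); np.save(f"pics/{n}_p0.npy",p)
    cv2.imwrite(f"pics/{n}0.png",cv2.cvtColor(p,cv2.COLOR_RGB2BGR))
print(ctrl.observe()["clock"])
E
```

```text
pics
{'clock': 0.0, 'joints': array([ 1.07573757e+00,  2.91270675e-01, -1.54147563e-01,  1.12669545e+00,
       -3.41967215e-05,  1.43150721e+00]), 'joint_velocities': array([ 0.00023507, -0.00070207,  0.00089444, -0.00107911,  0.00109183,
       -0.0012873 ]), 'joint_torque': array([-3.99085286e-03, -5.37141752e+01,  3.31369543e+01,  1.60781248e-02,
       -3.43661086e-04,  1.05549719e-05]), 'tool_pos': array([182.64959689, 491.72371641, 230.72937115]), 'orientation': array([-1.55397534,  0.27950113, -0.27890411]), 'force': array([-0.83310547, -0.5559057 , -0.08146345]), 'torque': array([-0.0359327 , -0.00672329, -0.0736147 ]), 'grip_width': 85.69858672084109}
scene {'fov_y': 56.80305871644671, 'cx': 257.26317443009657, 'cy': 191.4497324701071, 'pose': array([[-4.17358002e-01, -6.91406260e-01,  5.89720004e-01,
         1.20558039e+03],
       [ 9.08730782e-01, -3.14292004e-01,  2.74643226e-01,
         3.04753965e+02],
       [-4.54576427e-03,  6.50521268e-01,  7.59474434e-01,
         9.44918466e+02],
       [ 0.00000000e+00,  0.00000000e+00,  0.00000000e+00,
         1.00000000e+0
[... 181 characters left out ...]
,
       [-9.99815252e-01, -1.90931626e-02,  2.21639825e-03,
        -1.73203940e+01],
       [-2.00720242e-03,  2.18388424e-01,  9.75859861e-01,
         1.04525071e+03],
       [ 0.00000000e+00,  0.00000000e+00,  0.00000000e+00,
         1.00000000e+00]])}
wrist {'fov_y': 59.06481740270885, 'cx': 247.34329529174047, 'cy': 190.42601654482175, 'pose': array([[ 3.47756201e-01, -8.86662273e-01, -3.04787859e-01,
         1.03483723e+02],
       [ 9.37584784e-01,  3.28649763e-01,  1.13684242e-01,
         5.20695630e+02],
       [-6.31071361e-04, -3.25298859e-01,  9.45611048e-01,
         3.73726291e+02],
       [ 0.00000000e+00,  0.00000000e+00,  0.00000000e+00,
         1.00000000e+00]])}
0.15
```

View pics/top0.png

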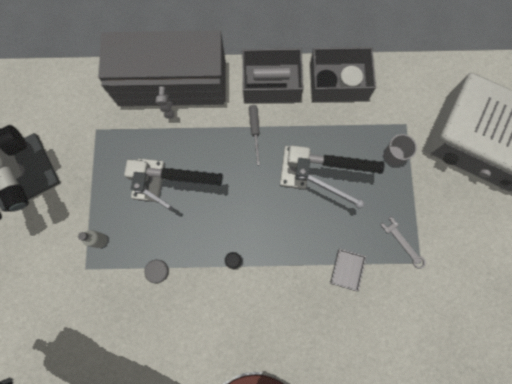

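View pics/scene0.png

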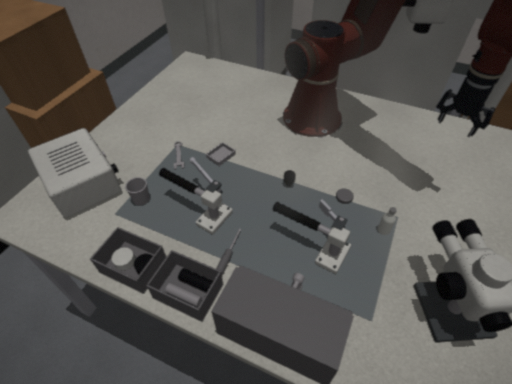

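View pics/wrist0.png

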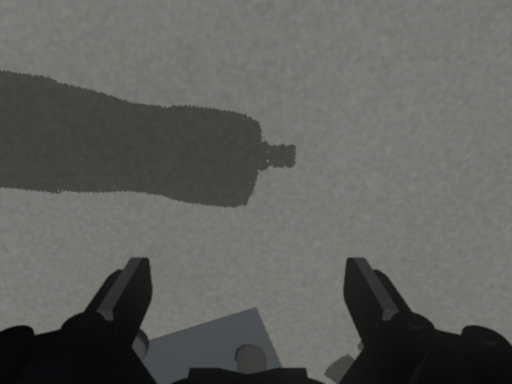

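The top view shows the short handle at about (165,180), with its lever tip at (180,213). The long handle is at about (330,165), with its ball end at (360,204). Next I'll measure both from the depth image.

```bash
cat > h.py <<'E'
import numpy as np, cv2
def cloud(m,d):
    H,W=d.shape; f=H/2/np.tan(np.radians(m["fov_y"]/2))
    u,v=np.meshgrid(np.arange(W),np.arange(H))
    P=np.stack([(u-m["cx"])/f*d,-(v-m["cy"])/f*d,-d],-1)
    T=m["pose"]; return P@T[:3,:3].T+T[:3,3]
def proj(m,X):
    T=m["pose"]; c=(np.asarray(X)-T[:3,3])@T[:3,:3]; f=192/np.tan(np.radians(m["fov_y"]/2))
    return np.stack([m["cx"]+f*c[...,0]/-c[...,2], m["cy"]+f*-c[...,1]/-c[...,2]],-1)
E
python3 - <<'E'
from h import *
from bench import ctrl
print([k for k in ctrl.camera_model("top")])
for n in ["top","scene"]:
    d=np.load(f"pics/{n}_d0.npy"); p=np.load(f"pics/{n}_p0.npy"); m=ctrl.camera_model(n)
    X=cloud(m,d)
    if n=="top":
        for q in [(230,230),(280,220),(193,177),(145,168),(163,203),(302,153),(350,163),(335,190),(232,260),(156,270),(92,238),(400,145),(400,240),(348,270)]:
            print(q,X[q[1],q[0]].round(1))
        img=cv2.cvtColor(p,cv2.COLOR_RGB2BGR)
        a=cv2.resize(img[145:225,115:235],None,fx=6,fy=6,interpolation=cv2.INTER_CUBIC); cv2.imwrite("pics/top_short.png",a)
        a=cv2.resize(img[135:225,275:395],None,fx=6,fy=6,interpolation=cv2.INTER_CUBIC); cv2.imwrite("pics/top_long.png",a)
    np.save(f"pics/{n}_X.npy",X)
    # bar/lever masks
    Z=X[...,2]; M=(Z>70)&(Z<140)&(X[...,0]>200)&(X[...,0]<700)
    n_,lab,st,ce=cv2.connectedComponentsWithStats(M.astype(np.uint8))
    for i in range(1,n_):
        if st[i,4]>15:
            Q=X[lab==i]; print(n,st[i],Q.min(0).round(),Q.max(0).round())
E
```

```text
['fov_y', 'cx', 'cy', 'pose']
(230, 230) [471.5  57.7   1.6]
(280, 220) [495.5 -73.5  -0.8]
(193, 177) [585.1 136.9 119.4]
(145, 168) [609.2 251.7 121. ]
(163, 203) [522.8 205.4 122.8]
(302, 153) [ 637.9 -124.5  125.1]
(350, 163) [ 612.  -238.8  120.8]
(335, 190) [ 548.5 -200.6  111.8]
(232, 260) [391.6  49.3  53.7]
(156, 270) [372.4 243.5  14.7]
(92, 238) [449.2 384.5  77.6]
(400, 145) [ 688.4 -399.8   21.6]
(400, 240) [ 436.3 -379.9    8.9]
(348, 270) [ 363.4 -242.3    3.6]
top [ 431  124   81   61 3268] [ 563. -643.   70.] [ 700. -460.  137.]
top [389 134  28  26 148] [ 633. -420.   70.] [ 700. -352.   79.]
top [ 287  146   97   62 1840] [ 507. -320.   84.] [657. -89. 134.]
top [ 12 155   9  24  75] [590. 547. 113.] [644. 566. 140.]
top [ 124  160   98   51 1649] [511.  70.  85.] [630. 302. 134.]
top [ 78 230  18  16 198] [433. 380.  70.] [470. 409. 115.]
scene [  0  50  52  33 792] [  200. -1356.    70.] [  390. -1226.   140.]
scene [  36  128   82   57 1662] [ 555. -764.   70.] [ 700. -457.  138.]
scene [ 159  157   64   53 1009] [ 511. -321.   71.] [663. -87. 133.]
scene [125 177  22  17  92] [ 635. -419.   70.] [ 699. -351.   81.]
scene [ 273  199   77   50 1231] [516.  71.  71.] [636. 304. 133.]
scene [383 207  14  16 137] [443. 379.  70.] [472. 414. 114.]
scene [444 264   4   9  20] [602. 548. 119.] [622. 554. 140.]
scene [436 283   6  14  23] [667. 534. 131.] [696. 549. 140.]
scene [457 300   6   9  29] [680. 589. 117.] [700. 599. 140.]
```

View pics/top_short.png

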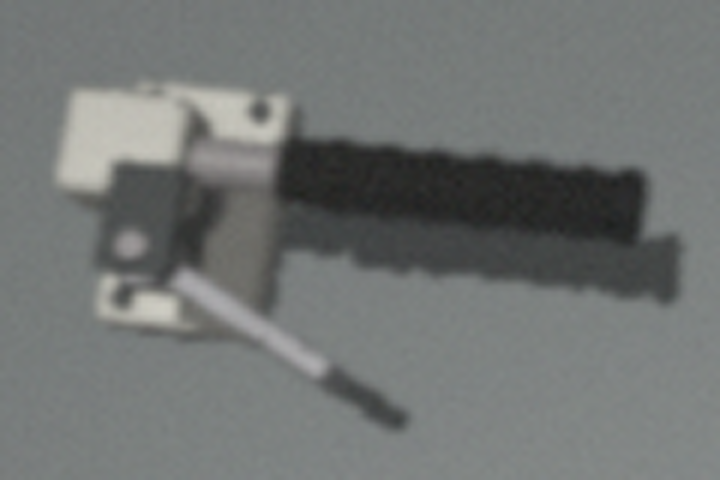

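View pics/top_long.png

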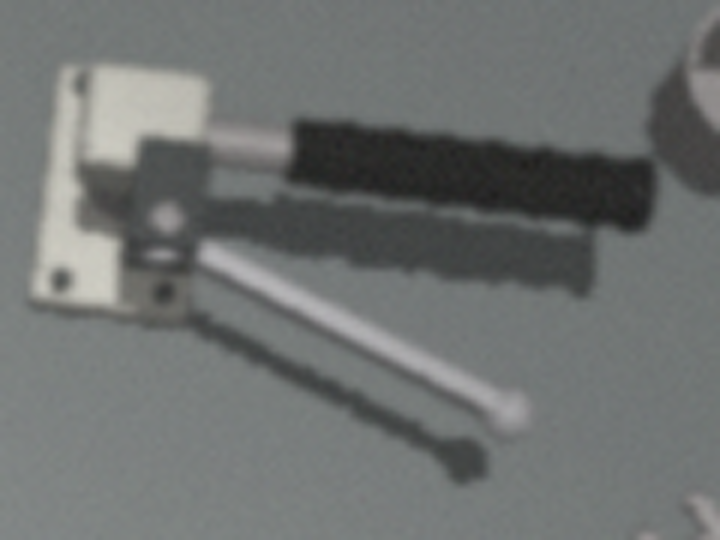

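Short crop: pivot pin at (136.7,185.5) and paddle tip at (181.7,214). Long crop: pivot pin at (303,171.3) and ball at (360.3,203.7). I'll intersect these rays with the known heights and cross-check with the scene camera.

```bash
cat >> h.py <<'E'
def ray(m,u,v,z):
    f=192/np.tan(np.radians(m["fov_y"]/2)); T=m["pose"]
    r=T[:3,:3]@np.array([(u-m["cx"])/f,-(v-m["cy"])/f,-1]); o=T[:3,3]
    return o+r*(z-o[2])/r[2]
E
python3 - <<'E'
from h import *
from bench import ctrl
m=ctrl.camera_model("top")
def c(o,q,z): return ray(m,o[0]+(q[0]+.5)/6-.5,o[1]+(q[1]+.5)/6-.5,z)
for nm,o,pts in [("short",(115,145),dict(pin=(130,243,130),b0=(290,168,105),b1=(638,203,105),l0=(180,275,105),l1=(325,368,105),tip=(400,418,105),post=(125,140,125),
   )),("long",(275,135),dict(pin=(168,218,130),b0=(296,150,105),b1=(645,193,105),l0=(205,252,105),l1=(490,398,105),ball=(512,412,105)))]:
    P={k:c(o,v[:2],v[2]) for k,v in pts.items()}
    for k in P: print(nm,k,P[k].round(1))
    a=P["b0"]-P["b1"]; print("bar angle from +y",np.arctan2(-a[0],a[1]), "len",np.linalg.norm(a))
    a=P["l0"]-P["l1"]; print("lever angle",np.arctan2(-a[0],a[1]))
    a=P["b0"]-P["b1"];a/=np.linalg.norm(a); n=np.array([a[1],-a[0],0]); print("pin dist to bar",(P["b1"]-P["pin"])@n)
# depth-based bar points
for n in ["top","scene"]:
    X=np.load(f"pics/{n}_X.npy"); p=np.load(f"pics/{n}_p0.npy").astype(int)
    for nm,box in [("short",(80,190,540,640)),("long",(-310,-190,560,660))]:
        M=(X[...,2]>95)&(X[...,2]<130)&(X[...,1]>box[0])&(X[...,1]<box[1])&(X[...,0]>box[2])&(X[...,0]<box[3])&(p.sum(-1)<180)
        Q=X[M]; u=np.linalg.svd(Q[:,:2]-Q[:,:2].mean(0))[2][0]; print(n,nm,len(Q),Q.mean(0).round(1),u, np.sort(Q[:,2])[-20:].mean(), Q[:,1].min(),Q[:,1].max())
E
```

```text
short pin [565.4 267.8 130. ]
short b0 [601.4 212.4 105. ]
short b1 [584.   71.7 105. ]
short l0 [557.9 254.9 105. ]
short l1 [518.9 195.8 105. ]
short tip [498.3 165.6 105. ]
short post [608.7 273.3 125. ]
bar angle from +y -0.12277011688608196 len 141.71391162544964
lever angle -0.5823877106625014
pin dist to bar 42.52819631039091
long pin [ 592.1 -123.4  130. ]
long b0 [ 626.5 -179.5  105. ]
long b1 [ 605.6 -319.8  105. ]
long l0 [ 584.4 -140.6  105. ]
long l1 [ 522.4 -251.   105. ]
long ball [ 516.5 -259.3  105. ]
bar angle from +y -0.1481036153056023 len 141.8209148269774
lever angle -0.5122209001951731
pin dist to bar 42.348129360819584
top short 505 [586.6 134.7 115.6] [-0.13327024 -0.99107974] 122.20053665309645 80.05561866729452 189.8114754069214
top long 534 [ 611.2 -250.5  116. ] [-0.15701444 -0.98759631] 121.80955604037362 -309.9067642108166 -190.0487027645631
scene short 357 [598.1 136.4 114.7] [0.13038234 0.99146379] 122.32396943859092 80.00335564503652 189.90134192491794
scene long 300 [ 622.  -248.2  115.5] [0.1617233  0.98683614] 122.30845217054473 -309.6393646592362 -190.21376512133895
```

```bash
cat >> h.py <<'E'
from scipy.spatial.transform import Rotation as Ro
H={"short":dict(h=np.array([565.4,267.8]),yaw=-0.125,rest=0.46,r=70),
   "long":dict(h=np.array([592.1,-123.4]),yaw=-0.151,rest=0.36,r=130)}
def lever(n,q,back,z,r=None):
    """tcp pos and tool rotation: lever angle q, tcp 'back' mm outside lever centre line"""
    d=H[n]; a=d["yaw"]-d["rest"]+q; X=np.array([np.cos(a),np.sin(a)]); Y=np.array([-np.sin(a),np.cos(a)])
    p=d["h"]-(d["r"] if r is None else r)*Y-back*X
    return np.array([p[0],p[1],z]),a
def toolR(a,sgn):
    zt=sgn*np.array([np.cos(a),np.sin(a),0]); yt=np.array([0,0,-1.]); xt=np.cross(yt,zt)
    return Ro.from_matrix(np.stack([xt,yt,zt],1))
def inc(s,p,R):
    R0=Ro.from_rotvec(s["orientation"]); t=R0.inv().apply(p-s["tool_pos"]); return np.r_[t,(R0.inv()*R).as_rotvec()].round(4)
def show(s):
    R0=Ro.from_rotvec(s["orientation"]).as_matrix(); print("t",round(s["clock"],2),"pos",s["tool_pos"].round(1),"z",R0[:,2].round(3),"y",R0[:,1].round(3),"F",s["force"].round(1),"grip",round(s["grip_width"],1),"q",s["joints"].round(2))
E
python3 - <<'E'
from h import *
from bench import ctrl
s=ctrl.observe(); show(s)
for sg in (1,-1):
    p,a=lever("short",0,50,200); R=toolR(a,sg); print(sg,p,inc(s,p,R))
E
```

```text
t 0.15 pos [182.7 491.8 230.9] z [ 0.348  0.937 -0.001] y [-0.    -0.001 -1.   ] F [ 0.5 -1.4 -0. ] grip 85.5 q [ 1.08  0.29 -0.15  1.13  0.    1.43]
1 [485.06043894 237.0501231  200.        ] [ 3.721715e+02  3.093980e+01 -1.334624e+02  9.000000e-04  1.800000e+00
  8.000000e-04]
-1 [485.06043894 237.0501231  200.        ] [ 3.721715e+02  3.093980e+01 -1.334624e+02  7.000000e-04 -1.341600e+00
 -8.000000e-04]
```

>>> drive_tool(increments="372 31 -133.5 0 -1.34 0 0; 372 31 -133.5 0 -1.34 0 0; 372 31 -133.5 0 -1.34 0 0; 372 31 -133.5 0 -1.34 0 0; 372 31 -133.5 0 -1.34 0 0")

```text
clock: 0.57
tool_pos: [324.3, 373.1, 216.6]
orientation: [-1.565, -0.158, 0.158]
force: [0.3, -0.0, 0.7]
grip_width: 25.9
```

```bash
cat > n.py <<'E'
import sys
from h import *
from bench import ctrl
s=ctrl.observe(); show(s)
# args: handle then q,back,z triples
n=sys.argv[1]
for t in sys.argv[2:]:
    v=[float(x) for x in t.split(",")]; p,a=lever(n,*v); print(t,p.round(1),inc(s,p,toolR(a,-1)))
E
python3 n.py short 0,50,200
```

```text
t 0.57 pos [324.3 373.1 216.6] z [-0.2   0.98 -0.  ] y [-0. -0. -1.] F [ 0.3 -0.   0.7] grip 25.9 q [ 0.71  0.24 -0.26  1.07 -0.    0.51]
0,50,200 [485.1 237.1 200. ] [ 1.303667e+02  1.655260e+01 -1.654661e+02  1.000000e-04 -7.846000e-01
 -6.000000e-04]
```

>>> drive_tool(increments="130.4 16.5 -165.5 0 -0.785 0 0; 130.4 16.5 -165.5 0 -0.785 0 0; 130.4 16.5 -165.5 0 -0.785 0 0; 130.4 16.5 -165.5 0 -0.785 0 0; 130.4 16.5 -165.5 0 -0.785 0 0")

```text
clock: 0.98
tool_pos: [467.6, 251.6, 201.8]
orientation: [-1.487, -0.598, 0.6]
force: [0.8, 0.3, 0.1]
grip_width: -0.0
```

```bash
python3 n.py short 0,50,200 0,50,90
```

```text
t 0.98 pos [467.6 251.6 201.8] z [-0.693  0.721  0.   ] y [-0.001 -0.    -1.   ] F [0.8 0.3 0.1] grip -0.0 q [ 0.36  0.32 -0.19  1.06 -0.   -0.41]
0,50,200 [485.1 237.1 200. ] [ 2.4832e+00  1.7497e+00 -2.2590e+01 -3.0000e-04 -2.1970e-01 -6.0000e-04]
0,50,90 [485.1 237.1  90. ] [ 2.552200e+00  1.117497e+02 -2.261470e+01 -3.000000e-04 -2.197000e-01
 -6.000000e-04]
```

>>> drive_tool(increments="2.5 2 -22.6 0 -0.22 0 0; 2.5 2 -22.6 0 -0.22 0 0; 2.5 2 -22.6 0 -0.22 0 0; 2.5 2 -22.6 0 -0.22 0 0")

```text
clock: 1.32
tool_pos: [484.7, 236.9, 199.4]
orientation: [-1.431, -0.764, 0.767]
force: [-1.7, -0.6, 0.1]
grip_width: -0.2
```

```bash
cat > pic.py <<'E'
import sys
from h import *
from bench import ctrl
show(ctrl.observe())
for a in sys.argv[1:]:
    n,tag,*b=a.split(",")
    m=ctrl.camera_model(n)
    p,d=ctrl.grab_frame(n); np.save(f"pics/{n}_{tag}_d.npy",d)
    np.save(f"pics/{n}_{tag}_pose.npy",m["pose"])
    i=cv2.cvtColor(p,cv2.COLOR_RGB2BGR)
    if b:
        x0,x1,y0,y1,k=map(int,b); i=cv2.resize(i[y0:y1,x0:x1],None,fx=k,fy=k,interpolation=cv2.INTER_CUBIC)
    cv2.imwrite(f"pics/{n}_{tag}.png",i)
E
python3 pic.py wrist,1 scene,1,240,380,160,280,5; python3 n.py short 0,50,90 0,25,90
```

```text
t 1.32 pos [484.7 236.9 199.4] z [-0.832  0.555  0.001] y [-0.002 -0.    -1.   ] F [-1.7 -0.6  0.1] grip -0.2 q [ 0.32  0.34 -0.17  1.06  0.   -0.66]
t 1.42 pos [484.4 237.6 199.7] z [-0.833  0.554  0.001] y [-0.001 -0.    -1.   ] F [-0.6 -0.6 -0.2] grip 0.1 q [ 0.32  0.34 -0.17  1.06  0.   -0.66]
0,50,90 [485.1 237.1  90. ] [ 2.400000e-02  1.097215e+02 -8.841000e-01 -7.000000e-04 -1.900000e-03
 -8.000000e-04]
0,25,90 [505.9 223.2  90. ] [ 7.270000e-02  1.097052e+02 -2.588400e+01 -7.000000e-04 -1.900000e-03
 -8.000000e-04]
```

View pics/wrist_1.png

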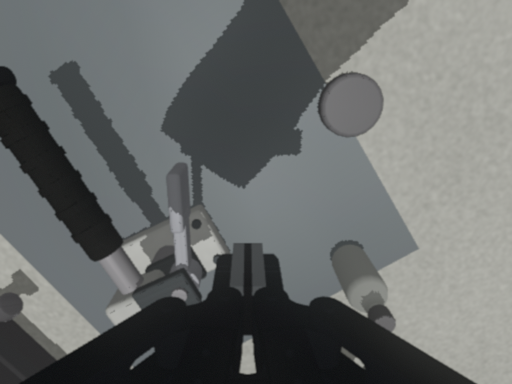

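View pics/scene_1.png

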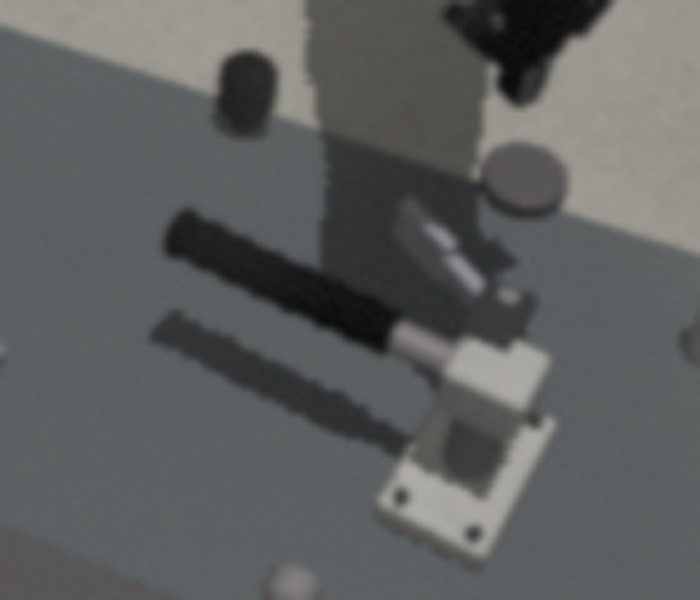

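The wrist view shows the shut fingertips at about (248,245). The lever runs parallel to tool x at column 180, on the -z side. The knuckles flare at about (215,265), so I'll measure their profile to keep them off the lever, pin and bar.

Run:
```python
from h import *
from bench import ctrl
s=ctrl.observe(); m=ctrl.camera_model("wrist"); d=np.load("pics/wrist_1_d.npy")
X=cloud(m,d); L=Ro.from_rotvec(s["orientation"]).inv().apply((X-s["tool_pos"]).reshape(-1,3)).reshape(X.shape)
M=(d>0)&(L[...,1]<10)&(L[...,1]>-120)&(abs(L[...,0])<70)&(abs(L[...,2])<80)
Q=L[M]
for lo in range(-100,10,5):
    q=Q[(Q[:,1]>=lo)&(Q[:,1]<lo+5)]
    if len(q): print("y",lo,"n",len(q),"z",q[:,2].min().round(1),q[:,2].max().round(1),"x",q[:,0].min().round(1),q[:,0].max().round(1))
def w(u,v):
    print((u,v),X[v,u].round(1),L[v,u].round(1))
for q in [(178,180),(178,210),(182,250),(180,165)]: w(*q)
```

```text
y -90 n 2 z -13.1 9.3 x -19.2 -18.9
y -85 n 1605 z -55.3 53.7 x -19.7 -13.1
y -80 n 4330 z -56.0 57.0 x -19.2 -7.5
y -75 n 4431 z -52.4 53.0 x -19.4 -2.2
y -70 n 3269 z -48.6 49.2 x -19.0 -1.0
y -65 n 2461 z -44.2 45.0 x -17.2 9.5
y -60 n 5208 z -40.7 41.3 x -13.9 10.8
y -55 n 2680 z -36.8 37.8 x -15.3 11.6
y -50 n 1868 z -32.9 33.5 x -15.4 11.5
y -45 n 674 z -27.5 21.7 x -14.7 11.3
y -40 n 695 z -9.8 16.3 x -13.1 10.2
y -35 n 394 z -13.1 14.0 x -12.5 -6.7
y -30 n 482 z -13.1 14.0 x -12.6 -6.9
y -25 n 433 z -13.2 14.0 x -12.5 -6.5
y -20 n 382 z -13.0 13.9 x -12.5 -6.5
y -15 n 343 z -13.2 14.0 x -12.6 -6.8
y -10 n 230 z -11.9 12.3 x -12.4 -6.9
y -5 n 25 z -5.7 6.6 x -11.8 -11.1
(178, 180) [514.2 198.  122.9] [-16.4  76.8 -46.7]
(178, 210) [527.1 215.3 124. ] [  5.2  75.7 -47.9]
(182, 250) [548.  244.8 115.2] [ 41.4  84.5 -49. ]
(180, 165) [514.2 192.9  99. ] [-20.6 100.7 -49.6]
```

Local profile: the backs sit ±13.7 mm from the axis from 10 to 38 mm behind the tip, with the knuckles clear above that. The paddle spans r≈47–92 mm with its top at z≈123, which matches the description (my earlier "tip" was its shadow). Next I descend on the outer side.

>>> drive_tool(increments="0 40 -1 0 0 0 0; 0 80 -1 0 0 0 0; 0 110.5 -1 0 0 0 0; 0 110.5 -1 0 0 0 0; 0 110.5 -1 0 0 0 0")

```text
clock: 1.83
tool_pos: [483.7, 237.3, 88.9]
orientation: [-1.431, -0.764, 0.77]
force: [0.2, -0.2, 0.1]
grip_width: -0.1
```

```bash
python3 pic.py wrist,2 ; python3 n.py short 0,25,89 0,19,89 0.1,18.7,89
```

```text
t 1.83 pos [483.7 237.3  88.9] z [-0.832  0.554  0.002] y [-0.004 -0.001 -1.   ] F [ 0.2 -0.2  0.1] grip -0.1 q [ 0.32  0.44 -0.33  0.8   0.   -0.66]
t 1.88 pos [485.3 237.7  90.5] z [-0.833  0.554  0.   ] y [-0. -0. -1.] F [ 0.7 -0.5  0.1] grip 0.0 q [ 0.32  0.44 -0.33  0.8   0.   -0.66]
0,25,89 [505.9 223.2  89. ] [-5.63500e-01  1.46520e+00 -2.51612e+01 -3.00000e-04 -2.10000e-03
 -3.00000e-04]
0,19,89 [510.9 219.9  89. ] [-5.51000e-01  1.46330e+00 -3.11612e+01 -3.00000e-04 -2.10000e-03
 -3.00000e-04]
0.1,18.7,89 [516.2 214.6  89. ] [-2.05280e+00  1.46140e+00 -3.85461e+01 -3.00000e-04 -1.02100e-01
 -3.00000e-04]
```

View pics/wrist_2.png

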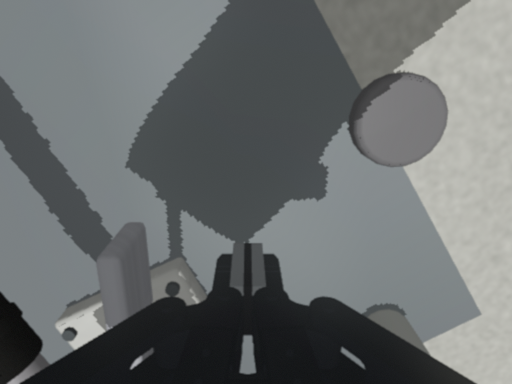

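The paddle is at about (125,265), parallel to the fingers and to their left, with a clear gap. I'll close in on it.

>>> drive_tool(increments="-0.5 1 -15 0 0 0 0; -0.5 1 -25 0 0 0 0; -0.5 1 -25 0 0 0 0; -0.5 1 -28 0 0 0 0; -0.5 1 -28 0 0 0 0")

```text
clock: 2.3
tool_pos: [509.1, 221.4, 90.1]
orientation: [-1.432, -0.767, 0.766]
force: [-0.8, -0.2, 0.8]
grip_width: -0.2
```

```bash
python3 pic.py wrist,3 ; python3 n.py short 0,19,89 0.1,18.7,89 0.2,18.7,89 0.3,18.7,89 0.38,18.7,89 0.42,18.7,89
```

```text
t 2.3 pos [509.1 221.4  90.1] z [-0.832  0.555 -0.   ] y [ 0.001  0.    -1.   ] F [-0.8 -0.2  0.8] grip -0.2 q [ 0.28  0.46 -0.29  0.82  0.   -0.7 ]
t 2.35 pos [508.6 221.6  89.8] z [-0.832  0.554  0.   ] y [-0.  0. -1.] F [-0.8  0.6  0.4] grip 0.0 q [ 0.28  0.46 -0.29  0.82  0.   -0.7 ]
0,19,89 [510.9 219.9  89. ] [-7.7800e-02  8.2390e-01 -2.8259e+00 -1.0000e-04 -2.7000e-03  0.0000e+00]
0.1,18.7,89 [516.2 214.6  89. ] [-1.57520e+00  8.23000e-01 -1.02117e+01 -1.00000e-04 -1.02700e-01
  0.00000e+00]
0.2,18.7,89 [521.8 209.9  89. ] [-2.35850e+00  8.22100e-01 -1.74117e+01 -1.00000e-04 -2.02700e-01
  0.00000e+00]
0.3,18.7,89 [527.8 205.9  89. ] [-2.41920e+00  8.21300e-01 -2.46539e+01 -1.00000e-04 -3.02700e-01
  0.00000e+00]
0.38,18.7,89 [532.8 203.1  89. ] [-1.94660e+00  8.20700e-01 -3.04294e+01 -1.00000e-04 -3.82700e-01
  1.00000e-04]
0.42,18.7,89 [535.5 201.8  89. ] [-1.53760e+00  8.20400e-01 -3.32984e+01 -1.00000e-04 -4.22700e-01
  1.00000e-04]
```

View pics/wrist_3.png

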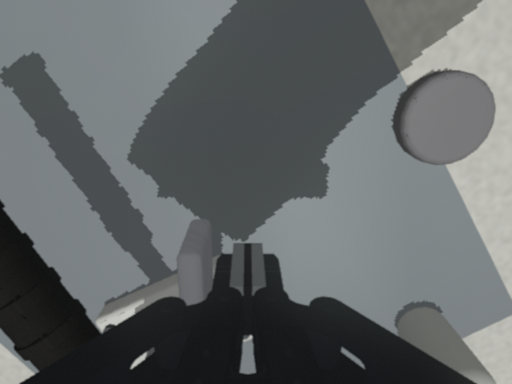

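The finger is now just outside the paddle at (195,260). I'll press along the arc.

>>> drive_tool(increments="-0.5 0.5 -4 0 -0.03 0 0; -1.5 0.5 -10 0 -0.1 0 0; -2 0.5 -14 0 -0.15 0 0; -2.4 0.5 -17.5 0 -0.2 0 0; -2.4 0.5 -21 0 -0.25 0 0")

```text
clock: 2.77
tool_pos: [523.5, 208.0, 89.3]
orientation: [-1.348, -0.958, 0.96]
force: [-4.7, -0.4, 2.8]
grip_width: -0.2
```

```bash
python3 pic.py wrist,4 ; python3 n.py short 0.25,18.7,89 0.3,18.7,89 0.35,18.7,89 0.4,18.7,89 0.43,18.7,89 0.46,18.7,89
```

```text
t 2.77 pos [523.5 208.   89.3] z [-0.944  0.329  0.002] y [-0.002  0.    -1.   ] F [-4.7 -0.4  2.8] grip -0.2 q [ 0.25  0.48 -0.26  0.83  0.   -0.99]
t 2.82 pos [524.1 207.7  89.3] z [-0.946  0.326  0.002] y [-0.002  0.    -1.   ] F [-3.1 -0.   2.7] grip -0.3 q [ 0.25  0.48 -0.26  0.83  0.   -0.99]
0.25,18.7,89 [524.7 207.8  89. ] [ 3.352e-01  3.172e-01 -5.912e-01 -1.600e-03  3.400e-03 -5.000e-04]
0.3,18.7,89 [527.8 205.9  89. ] [-5.2370e-01  3.1190e-01 -4.1103e+00 -1.6000e-03 -4.6600e-02 -5.0000e-04]
0.35,18.7,89 [530.9 204.1  89. ] [-1.2057e+00  3.0650e-01 -7.6679e+00 -1.6000e-03 -9.6600e-02 -4.0000e-04]
0.4,18.7,89 [534.1 202.4  89. ] [-1.70910e+00  3.00900e-01 -1.12551e+01 -1.70000e-03 -1.46600e-01
 -4.00000e-04]
0.43,18.7,89 [536.1 201.5  89. ] [-1.92470e+00  2.97500e-01 -1.34179e+01 -1.70000e-03 -1.76600e-01
 -3.00000e-04]
0.46,18.7,89 [538.1 200.7  89. ] [-2.07550e+00  2.94100e-01 -1.55862e+01 -1.70000e-03 -2.06600e-01
 -3.00000e-04]
```

View pics/wrist_4.png

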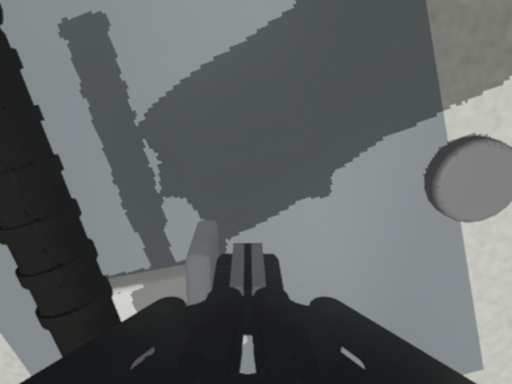

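The finger is in contact at about 4 N, and the lever turns with it. I'll continue to near the stop.

>>> drive_tool(increments="-0.5 0.3 -4 0 -0.045 0 0; -1.2 0.3 -7.5 0 -0.095 0 0; -1.7 0.3 -11 0 -0.145 0 0; -1.9 0.3 -13.4 0 -0.175 0 0")

```text
clock: 3.15
tool_pos: [534.8, 201.4, 88.9]
orientation: [-1.276, -1.091, 1.097]
force: [-6.5, -1.2, 4.5]
grip_width: -0.4
```

```bash
python3 n.py short 0.43,18.7,89  0.46,18.7,89 0.46,16.7,89
```

```text
t 3.15 pos [534.8 201.4  88.9] z [-0.988  0.155  0.004] y [-0.004 -0.    -1.   ] F [-6.5 -1.2  4.5] grip -0.4 q [ 0.23  0.5  -0.24  0.84  0.   -1.18]
0.43,18.7,89 [536.1 201.5  89. ] [ 3.1130e-01 -6.8900e-02 -1.3187e+00 -3.9000e-03 -1.0000e-04 -1.0000e-03]
0.46,18.7,89 [538.1 200.7  89. ] [-2.1780e-01 -7.6600e-02 -3.4269e+00 -3.9000e-03 -3.0100e-02 -9.0000e-04]
0.46,16.7,89 [540.1 200.4  89. ] [-1.576e-01 -8.450e-02 -5.426e+00 -3.900e-03 -3.010e-02 -9.000e-04]
```

>>> drive_tool(increments="0 -0.3 -2 0 -0.015 0 0; -0.2 -0.5 -3.5 0 -0.03 0 0; -0.2 -0.5 -3.5 0 -0.03 0 0")

```text
clock: 3.4
tool_pos: [536.5, 200.5, 89.1]
orientation: [-1.262, -1.111, 1.121]
force: [-5.8, -0.6, 2.7]
grip_width: -0.0
```

```bash
python3 n.py short 0.46,18.7,89 0.46,16.7,89
```

```text
t 3.4 pos [536.5 200.5  89.1] z [-0.992  0.125  0.007] y [-0.007 -0.001 -1.   ] F [-5.8 -0.6  2.7] grip -0.0 q [ 0.23  0.5  -0.23  0.85  0.   -1.22]
0.46,18.7,89 [538.1 200.7  89. ] [ 3.4900e-01  4.4200e-02 -1.6033e+00 -6.9000e-03 -4.0000e-04 -1.8000e-03]
0.46,16.7,89 [540.1 200.4  89. ] [ 3.4980e-01  3.0400e-02 -3.6033e+00 -6.9000e-03 -4.0000e-04 -1.8000e-03]
```

>>> drive_tool(increments="0.2 0 -2 -0.004 0 0 0; 0.2 0 -2.5 -0.004 0 0 0; 0.2 0 -2.5 -0.004 0 0 0")

```text
clock: 3.65
tool_pos: [537.2, 200.4, 88.8]
orientation: [-1.264, -1.11, 1.12]
force: [-5.9, -1.2, 4.0]
grip_width: -0.0
```

```bash
python3 n.py short 0.46,18.7,89 0.46,16.7,89
```

```text
t 3.65 pos [537.2 200.4  88.8] z [-0.992  0.126  0.006] y [-0.006 -0.002 -1.   ] F [-5.9 -1.2  4. ] grip -0.0 q [ 0.23  0.5  -0.23  0.85 -0.   -1.21]
0.46,18.7,89 [538.1 200.7  89. ] [ 0.4127 -0.1931 -0.8261 -0.0056 -0.0015 -0.0027]
0.46,16.7,89 [540.1 200.4  89. ] [ 4.156e-01 -2.043e-01 -2.826e+00 -5.600e-03 -1.500e-03 -2.700e-03]
```

>>> drive_tool(increments="0.2 -0.5 -3 -0.005 0 0 0; 0.2 -0.5 -5 -0.005 0 0 0; 0.2 -0.5 -5 -0.005 0 0 0")

```text
clock: 3.9
tool_pos: [539.0, 200.0, 88.8]
orientation: [-1.264, -1.109, 1.12]
force: [-11.2, -0.3, 7.0]
grip_width: -0.2
```

```bash
python3 n.py short 0.46,18.7,89 0.46,16.7,89
```

```text
t 3.9 pos [539.  200.   88.8] z [-0.992  0.127  0.006] y [-0.007 -0.003 -1.   ] F [-11.2  -0.3   7. ] grip -0.2 q [ 0.23  0.5  -0.23  0.85 -0.   -1.21]
0.46,18.7,89 [538.1 200.7  89. ] [ 0.5815 -0.2202  0.9727 -0.0062 -0.0022 -0.0038]
0.46,16.7,89 [540.1 200.4  89. ] [ 0.5859 -0.2325 -1.0272 -0.0062 -0.0022 -0.0038]
```

Force went up to 11 N against a spring of about 6 N, which suggests the stop. I'll confirm while holding.

```bash
python3 pic.py wrist,5 top,5,115,235,145,225,6; python3 n.py short 0.46,18.7,89
```

```text
t 3.9 pos [539.  200.   88.8] z [-0.992  0.127  0.006] y [-0.007 -0.003 -1.   ] F [-11.2  -0.3   7. ] grip -0.2 q [ 0.23  0.5  -0.23  0.85 -0.   -1.21]
t 4.0 pos [539.  199.9  88.8] z [-0.992  0.127  0.006] y [-0.006 -0.003 -1.   ] F [-10.7   0.4   5.1] grip -0.4 q [ 0.23  0.5  -0.23  0.85 -0.   -1.21]
0.46,18.7,89 [538.1 200.7  89. ] [ 0.6088 -0.1921  1.0045 -0.0059 -0.0022 -0.0038]
```

View pics/wrist_5.png

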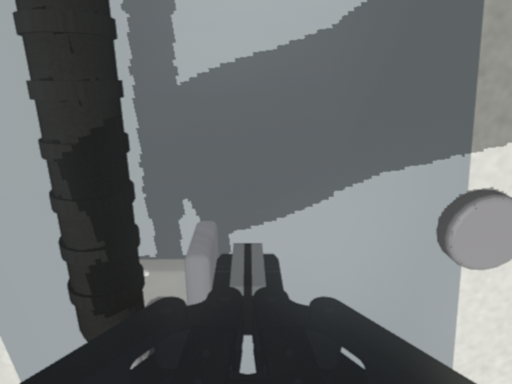

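View pics/top_5.png

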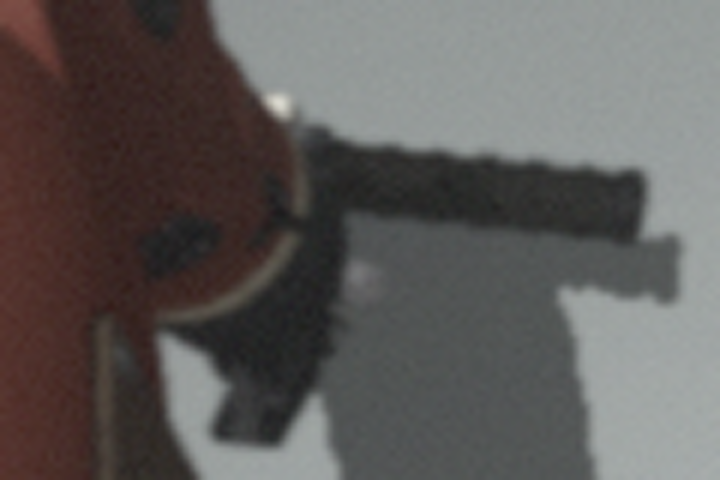

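```bash
cat > gap.py <<'E'
import sys
from h import *
from bench import ctrl
n,tag=sys.argv[1:3]; hd=H[n]
m=ctrl.camera_model("wrist"); m["pose"]=np.load(f"pics/wrist_{tag}_pose.npy"); d=np.load(f"pics/wrist_{tag}_d.npy")
X=cloud(m,d); a=hd["yaw"]; ex=np.array([np.cos(a),np.sin(a)]); ey=np.array([-np.sin(a),np.cos(a)])
D=X[...,:2]-hd["h"]; hx=D@ex; hy=D@ey   # handle axes from hinge
Z=X[...,2]; M=(d>0)&(Z>75)&(Z<135)&(hx>-12)&(hx<75)
for r in range(40,200,10):
    k=M&(hy<-r)&(hy>-r-10)
    for lab,kk in (("lever",k&(hx<15)),("bar",k&(hx>=20))):
        if kk.sum()>5: print(r,lab,kk.sum(),"x",hx[kk].min().round(1),hx[kk].max().round(1),"z",Z[kk].min().round(1),Z[kk].max().round(1))
E
python3 gap.py short 5
```

```text
40 bar 12 x 47.7 52.5 z 114.2 117.7
50 bar 627 x 28.5 55.0 z 101.5 120.3
60 bar 1278 x 26.8 55.1 z 99.5 122.0
70 lever 1092 x -11.4 5.6 z 90.2 135.0
70 bar 1844 x 26.8 57.3 z 95.3 121.7
80 lever 1101 x -12.0 11.4 z 90.5 134.9
80 bar 1513 x 26.8 54.7 z 99.3 121.8
90 lever 862 x -4.4 5.0 z 89.9 124.3
90 bar 2046 x 26.8 57.0 z 95.1 122.1
100 bar 1839 x 26.8 54.9 z 100.1 122.5
110 bar 2314 x 26.6 57.6 z 96.1 122.3
120 bar 2222 x 26.6 55.0 z 99.8 122.4
130 bar 2610 x 26.7 56.8 z 94.9 122.1
140 bar 2699 x 26.6 55.2 z 100.5 122.2
150 bar 2989 x 26.6 56.3 z 99.4 122.1
160 bar 3353 x 26.4 56.7 z 97.2 122.1
170 bar 2114 x 26.5 55.3 z 100.3 122.1
```

The paddle spans x −4.4…5.0 and the bar starts at 26.7, so the gap is about 21.5 mm and the lever is at its stop. I'll hold it.

>>> drive_tool(increments="0 -0.5 -3.5 0 0 0 0; 0 -0.5 -3.5 0 0 0 0; 0 -0.5 -3.5 0 0 0 0; 0 -0.5 -3.5 0 0 0 0; 0 -0.5 -3.5 0 0 0 0")

```text
clock: 4.42
tool_pos: [538.9, 199.9, 88.8]
orientation: [-1.261, -1.104, 1.123]
force: [-11.6, 0.8, 7.3]
grip_width: -0.1
```

```bash
python3 n.py short 0.4,20,89 0.3,22,89 0.2,26,89 0.1,32,89 0.05,50,89
```

```text
t 4.42 pos [538.9 199.9  88.8] z [-0.992  0.127  0.012] y [-0.012 -0.003 -1.   ] F [-11.6   0.8   7.3] grip -0.1 q [ 0.23  0.51 -0.22  0.86 -0.   -1.22]
0.4,20,89 [532.9 202.7  89. ] [ 1.9321e+00 -9.9600e-02  6.3721e+00 -1.1600e-02  5.7500e-02 -4.7000e-03]
0.3,22,89 [524.6 206.8  89. ] [ 4.98460e+00 -1.08000e-02  1.50889e+01 -1.14000e-02  1.57500e-01
 -5.30000e-03]
0.2,26,89 [515.  212.7  89. ] [ 9.59720e+00  8.94000e-02  2.53503e+01 -1.11000e-02  2.57500e-01
 -5.90000e-03]
0.1,32,89 [504.5 220.8  89. ] [ 1.62923e+01  1.94900e-01  3.68523e+01 -1.08000e-02  3.57500e-01
 -6.50000e-03]
0.05,50,89 [486.7 233.1  89. ] [ 2.62174e+01  3.76300e-01  5.60266e+01 -1.07000e-02  4.07500e-01
 -6.70000e-03]
```

The pose didn't change over the hold, so the stop is rigid. Now I'll release the short lever.

>>> drive_tool(increments="2 0 6.5 -0.011 0.058 -0.005 0; 5 0 15 -0.011 0.157 -0.005 0; 9.6 0 25.5 -0.011 0.257 -0.006 0; 16.3 0 37 -0.011 0.357 -0.006 0; 26 0 56 -0.011 0.4 -0.006 0")

```text
clock: 4.83
tool_pos: [487.1, 232.9, 89.5]
orientation: [-1.417, -0.807, 0.806]
force: [-0.2, 0.2, -0.4]
grip_width: 0.6
```

```bash
python3 pic.py wrist,6; python3 n.py short 0,50,89 0,50,185; python3 n.py long 0,50,185 0,50,89
```

```text
t 4.83 pos [487.1 232.9  89.5] z [-0.86   0.51  -0.001] y [ 0.001 -0.001 -1.   ] F [-0.2  0.2 -0.4] grip 0.6 q [ 0.31  0.44 -0.33  0.8  -0.   -0.72]
t 4.88 pos [482.8 234.8  89.2] z [-0.861  0.509  0.002] y [-0.003 -0.    -1.   ] F [-4.4  2.7 -0.7] grip -0.2 q [ 0.32  0.44 -0.34  0.8   0.   -0.72]
0,50,89 [485.1 237.1  89. ] [ 3.1131e+00  2.4250e-01 -7.8290e-01 -2.1000e-03  5.1000e-02 -1.5000e-03]
0,50,185 [485.1 237.1 185. ] [ 2.97800e+00 -9.57572e+01 -5.81600e-01 -2.10000e-03  5.10000e-02
 -1.50000e-03]
t 4.88 pos [482.8 234.8  89.2] z [-0.861  0.509  0.002] y [-0.003 -0.    -1.   ] F [-4.4  2.7 -0.7] grip -0.2 q [ 0.32  0.44 -0.34  0.8   0.   -0.72]
0,50,185 [ 484.9 -212.3  185. ] [-3.839278e+02 -9.569210e+01 -2.291775e+02 -2.100000e-03 -2.300000e-02
 -1.400000e-03]
0,50,89 [ 484.9 -212.3   89. ] [-3.837928e+02  3.076000e-01 -2.293787e+02 -2.100000e-03 -2.300000e-02
 -1.400000e-03]
```

View pics/wrist_6.png

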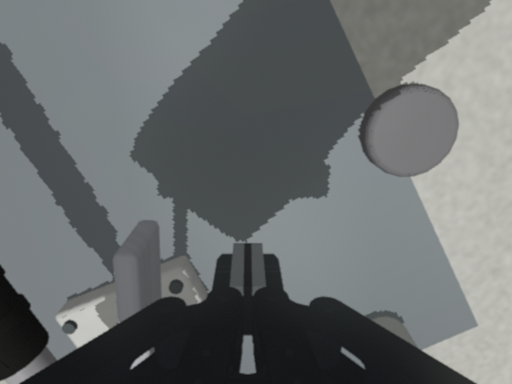

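The short lever has sprung back, with the paddle at (137,260) at its rest angle. I'll lift and move across to the long lever.

>>> drive_tool(increments="0 -40 0 0 0 0 0; 0 -80 0 0 0 0 0; -30 -96 -20 0 0 0 0; -70 -96 -42 0 0 0 0; -108 -96 -64 0 0 0 0")

```text
clock: 5.3
tool_pos: [483.8, 115.0, 186.8]
orientation: [-1.415, -0.81, 0.808]
force: [0.9, -0.4, -1.1]
grip_width: -0.1
```

```bash
python3 n.py long 0,50,185
```

```text
t 5.3 pos [483.8 115.  186.8] z [-0.862  0.507 -0.001] y [ 0.001  0.    -1.   ] F [ 0.9 -0.4 -1.1] grip -0.1 q [ 0.09  0.27 -0.31  1.   -0.   -0.95]
0,50,185 [ 484.9 -212.3  185. ] [-2.815684e+02  1.784100e+00 -1.670092e+02  7.000000e-04 -2.100000e-02
  4.000000e-04]
```

>>> drive_tool(increments="-281.5 1.8 -167 0 -0.021 0 0; -281.5 1.8 -167 0 -0.021 0 0; -281.5 1.8 -167 0 -0.021 0 0; -281.5 1.8 -167 0 -0.021 0 0; -281.5 1.8 -167 0 -0.021 0 0")

```text
clock: 5.72
tool_pos: [483.9, -94.7, 185.4]
orientation: [-1.41, -0.826, 0.824]
force: [1.9, -0.3, -0.6]
grip_width: -0.2
```

```bash
python3 n.py long 0,50,185
```

```text
t 5.72 pos [483.9 -94.7 185.4] z [-0.872  0.49  -0.001] y [ 0.001 -0.    -1.   ] F [ 1.9 -0.3 -0.6] grip -0.2 q [-0.34  0.26 -0.32  0.99  0.   -1.4 ]
0,50,185 [ 484.9 -212.3  185. ] [-1.020675e+02  3.809000e-01 -5.850060e+01  1.200000e-03 -5.000000e-04
  5.000000e-04]
```

>>> drive_tool(increments="-102 0.5 -58.5 0 0 0 0; -102 0.5 -58.5 0 0 0 0; -102 0.5 -58.5 0 0 0 0; -102 0.5 -58.5 0 0 0 0; -102 0.5 -58.5 0 0 0 0")

```text
clock: 6.13
tool_pos: [484.6, -214.0, 184.7]
orientation: [-1.411, -0.823, 0.821]
force: [0.4, 1.1, -0.0]
grip_width: -0.1
```

```bash
python3 pic.py wrist,7; python3 n.py long 0,50,185 0,50,86;python3 - <<'E'
from h import *
m={"fov_y":59.06481740270885,"cx":247.343,"cy":190.426,"pose":np.load("pics/wrist_7_pose.npy")}
X=cloud(m,np.load("pics/wrist_7_d.npy")); hd=H["long"]
for nm,a0 in (("rest frame",hd["yaw"]-.36),):
    ex=np.array([np.cos(a0),np.sin(a0)]); ey=np.array([-np.sin(a0),np.cos(a0)]); D=X[...,:2]-hd["h"]
    hx=D@ex; hy=-(D@ey); Z=X[...,2]
    for r in range(20,190,10):
        k=(Z>95)&(Z<118)&(abs(hx)<14)&(hy>r)&(hy<r+10)
        if k.sum()>5: print(r,k.sum(),hx[k].min().round(1),hx[k].max().round(1),hx[k].mean().round(1),Z[k].max().round(1),hy[k].max().round(1))
E
```

```text
t 6.13 pos [ 484.6 -214.   184.7] z [-0.87   0.493 -0.001] y [ 0.001 -0.    -1.   ] F [ 0.4  1.1 -0. ] grip -0.1 q [-0.55  0.33 -0.23  1.02  0.   -1.61]
t 6.18 pos [ 484.6 -212.5  184.7] z [-0.871  0.491 -0.001] y [ 0.001  0.    -1.   ] F [-0.9 -0.3 -1.1] grip 0.3 q [-0.55  0.33 -0.23  1.02  0.   -1.61]
0,50,185 [ 484.9 -212.3  185. ] [ 0.2973 -0.2812 -0.1606  0.0007 -0.0025  0.0009]
0,50,86 [ 484.9 -212.3   86. ] [ 2.09400e-01  9.87187e+01 -9.48000e-02  7.00000e-04 -2.50000e-03
  9.00000e-04]
40 21 -4.4 -4.1 -4.3 108.9 49.9
50 92 -4.5 5.6 -2.7 115.5 60.0
60 195 -4.6 5.9 -0.7 116.1 70.0
70 208 -4.6 5.7 -0.7 115.5 80.0
80 208 -4.5 5.5 -0.8 115.6 90.0
90 223 -4.6 5.4 -0.8 115.9 100.0
100 226 -4.7 5.6 -0.7 116.3 110.0
110 237 -4.7 5.7 -0.8 115.9 119.9
120 246 -4.7 5.3 -0.8 116.0 130.0
130 260 -4.8 5.6 -0.9 116.0 140.0
140 288 -9.8 9.6 -0.9 116.8 150.0
150 493 -10.4 11.3 -1.2 117.5 160.0
160 171 -7.9 8.3 -0.5 114.3 163.9
```

View pics/wrist_7.png

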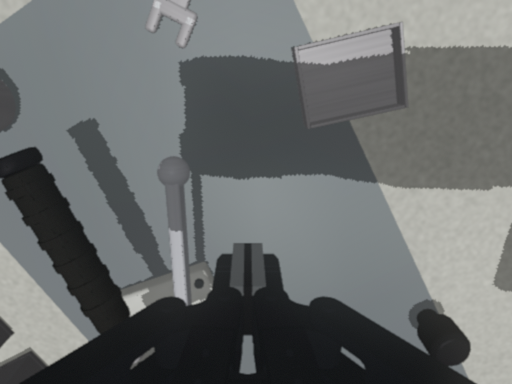

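The long blade matches the model: ±5 mm about my line, top at 116, ball from r≈143 mm. The tray, at about (350,75), is well clear. I'll press at r≈127 mm so that the 25 mm wide finger stays off the ball.

>>> drive_tool(increments="3 40 0 0 0 0 0; 3 80 0 0 0 0 0; 3 98.5 0 0 0 0 0; 3 98.5 0 0 0 0 0; 3 98.5 0 0 0 0 0")

```text
clock: 6.6
tool_pos: [485.8, -208.3, 86.1]
orientation: [-1.407, -0.824, 0.824]
force: [-0.4, -0.1, 0.6]
grip_width: 0.4
```

```bash
sed -i 's/r=130/r=127/' h.py; python3 n.py long 0,50,86 0,21,86
```

```text
t 6.6 pos [ 485.8 -208.3   86.1] z [-0.872  0.49   0.001] y [-0.001  0.002 -1.   ] F [-0.4 -0.1  0.6] grip 0.4 q [-0.54  0.43 -0.37  0.78  0.   -1.6 ]
0,50,86 [ 486.4 -209.7   86. ] [-9.1590e-01  9.8600e-02 -1.2042e+00 -1.3000e-03 -1.2000e-03  1.1000e-03]
0,21,86 [ 511.7 -223.9   86. ] [-8.81700e-01  6.08000e-02 -3.02041e+01 -1.30000e-03 -1.20000e-03
  1.10000e-03]
```

>>> drive_tool(increments="-0.9 0 -15 0 0 0 0; -0.9 0 -25 0 0 0 0; -0.9 0 -28 0 0 0 0; -0.9 0 -28.5 0 0 0 0")

```text
clock: 6.93
tool_pos: [511.7, -223.4, 87.8]
orientation: [-1.41, -0.826, 0.823]
force: [-1.1, -0.1, 0.5]
grip_width: -0.1
```

```bash
python3 pic.py wrist,8; python3 n.py long 0,18.7,86 0.05,18.7,86 0.1,18.7,86 0.15,18.7,86 0.2,18.7,86
```

```text
t 6.93 pos [ 511.7 -223.4   87.8] z [-0.872  0.49  -0.002] y [ 0.002  0.    -1.   ] F [-1.1 -0.1  0.5] grip -0.1 q [-0.54  0.47 -0.29  0.81  0.   -1.6 ]
t 6.98 pos [ 510.9 -223.1   87.4] z [-0.872  0.49  -0.001] y [ 0.001  0.001 -1.   ] F [-0.4  0.3  0.2] grip 0.1 q [-0.54  0.47 -0.29  0.81  0.   -1.6 ]
0,18.7,86 [ 513.7 -225.    86. ] [-3.4130e-01  1.3982e+00 -3.3283e+00  5.0000e-04 -7.0000e-04  1.0000e-03]
0.05,18.7,86 [ 518.9 -228.8   86. ] [-1.1129e+00  1.4006e+00 -9.6995e+00  5.0000e-04 -5.0700e-02  1.0000e-03]
0.1,18.7,86 [ 524.2 -232.4   86. ] [-1.56510e+00  1.40330e+00 -1.61013e+01  6.00000e-04 -1.00700e-01
  1.00000e-03]
0.15,18.7,86 [ 529.7 -235.6   86. ] [-1.69670e+00  1.40640e+00 -2.25178e+01  6.00000e-04 -1.50700e-01
  1.00000e-03]
0.2,18.7,86 [ 535.4 -238.6   86. ] [-1.50750e+00  1.40990e+00 -2.89328e+01  6.00000e-04 -2.00700e-01
  1.00000e-03]
```

View pics/wrist_8.png

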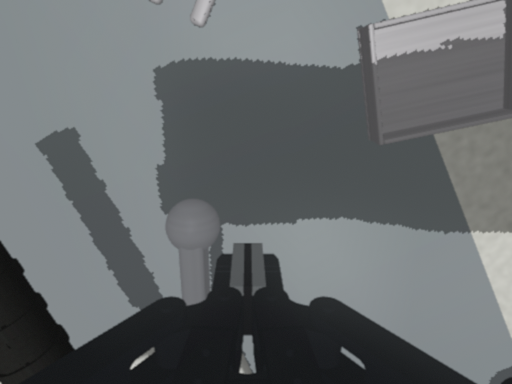

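The blade is just left of the finger with the ball beyond the tip at (193,225). I'll press along the arc.

>>> drive_tool(increments="-0.3 1 -3 0 0 0 0; -1 1 -8 0 -0.04 0 0; -1.4 1 -14 0 -0.085 0 0; -1.7 1 -20 0 -0.13 0 0; -1.7 1 -25 0 -0.17 0 0")

```text
clock: 7.4
tool_pos: [531.1, -236.4, 86.8]
orientation: [-1.349, -0.956, 0.955]
force: [-3.6, 1.6, 2.7]
grip_width: 0.1
```

```bash
python3 n.py long 0.2,18.7,86.5 0.25,18.7,86.5 0.29,18.7,86.5 0.32,18.7,86.5 0.34,18.7,86.5 0.36,18.7,86.5
```

```text
t 7.4 pos [ 531.1 -236.4   86.8] z [-0.943  0.333  0.001] y [-0.001  0.001 -1.   ] F [-3.6  1.6  2.7] grip 0.1 q [-0.54  0.51 -0.22  0.84  0.   -1.78]
0.2,18.7,86.5 [ 535.4 -238.6   86.5] [-6.392e-01  2.584e-01 -4.828e+00 -9.000e-04 -2.840e-02  1.000e-03]
0.25,18.7,86.5 [ 541.3 -241.3   86.5] [-1.23400e+00  2.52100e-01 -1.12182e+01 -9.00000e-04 -7.84000e-02
  1.10000e-03]
0.29,18.7,86.5 [ 546.  -243.2   86.5] [-1.47930e+00  2.47200e-01 -1.63468e+01 -8.00000e-04 -1.18400e-01
  1.10000e-03]
0.32,18.7,86.5 [ 549.6 -244.5   86.5] [-1.52870e+00  2.43700e-01 -2.01974e+01 -8.00000e-04 -1.48400e-01
  1.10000e-03]
0.34,18.7,86.5 [ 552.1 -245.4   86.5] [-1.49730e+00  2.41400e-01 -2.27645e+01 -8.00000e-04 -1.68400e-01
  1.10000e-03]
0.36,18.7,86.5 [ 554.5 -246.1   86.5] [-1.41470e+00  2.39100e-01 -2.53305e+01 -8.00000e-04 -1.88400e-01
  1.10000e-03]
```

>>> drive_tool(increments="-0.6 0 -5 0 -0.028 0 0; -1.2 0 -11 0 -0.078 0 0; -1.4 0 -15 0 -0.108 0 0; -1.5 0 -19 0 -0.14 0 0; -1.5 0 -20.5 0 -0.15 0 0")

```text
clock: 7.82
tool_pos: [548.6, -244.4, 86.8]
orientation: [-1.289, -1.068, 1.07]
force: [-5.5, -1.2, 2.4]
grip_width: 0.1
```

```bash
python3 n.py long 0.32,18.7,86.5 0.34,18.7,86.5 0.36,18.7,86.5
```

```text
t 7.82 pos [ 548.6 -244.4   86.8] z [-0.982  0.187  0.003] y [-0.003  0.001 -1.   ] F [-5.5 -1.2  2.4] grip 0.1 q [-0.54  0.55 -0.16  0.87 -0.   -1.92]
0.32,18.7,86.5 [ 549.6 -244.5   86.5] [ 7.760e-02  3.297e-01 -1.023e+00 -3.400e-03  3.100e-03  8.000e-04]
0.34,18.7,86.5 [ 552.1 -245.4   86.5] [-2.7880e-01  3.2080e-01 -3.5655e+00 -3.4000e-03 -1.6900e-02  9.0000e-04]
0.36,18.7,86.5 [ 554.5 -246.1   86.5] [-5.8420e-01  3.1200e-01 -6.1146e+00 -3.3000e-03 -3.6900e-02  9.0000e-04]
```

>>> drive_tool(increments="-0.2 0 -3 0 -0.017 0 0; -0.5 0 -6 0 -0.037 0 0; -0.5 0 -8 0 -0.037 0 0; -0.5 0 -8 0 -0.037 0 0")

```text
clock: 8.15
tool_pos: [554.8, -246.4, 86.9]
orientation: [-1.272, -1.093, 1.099]
force: [-8.0, -1.6, 2.9]
grip_width: -0.0
```

```bash
python3 n.py long 0.36,18.7,86.5
```

```text
t 8.15 pos [ 554.8 -246.4   86.9] z [-0.989  0.151  0.006] y [-0.006  0.001 -1.   ] F [-8.  -1.6  2.9] grip -0.0 q [-0.54  0.56 -0.13  0.88 -0.   -1.96]
0.36,18.7,86.5 [ 554.5 -246.1   86.5] [ 1.927e-01  4.192e-01  2.985e-01 -6.300e-03 -3.000e-04  3.000e-04]
```

8 N is slightly above the 6.7 N spring force, so the lever is at or near the stop. I'll press a little more firmly.

>>> drive_tool(increments="0 -0.3 -4 -0.004 0 0 0; 0 -0.3 -4.5 -0.004 0 0 0; 0 -0.3 -4.5 -0.004 0 0 0; 0 -0.3 -4.5 -0.004 0 0 0")

```text
clock: 8.48
tool_pos: [556.2, -246.7, 86.9]
orientation: [-1.271, -1.091, 1.1]
force: [-9.9, -1.3, 3.8]
grip_width: -0.3
```

```bash
python3 pic.py wrist,9; python3 n.py long 0.36,18.7,86.5; python3 gap.py long 9
```

```text
t 8.48 pos [ 556.2 -246.7   86.9] z [-0.988  0.152  0.008] y [-0.008  0.001 -1.   ] F [-9.9 -1.3  3.8] grip -0.3 q [-0.54  0.56 -0.13  0.89 -0.   -1.95]
t 8.53 pos [ 556.2 -246.7   86.9] z [-0.988  0.152  0.008] y [-0.008  0.001 -1.   ] F [-10.   -0.5   2.7] grip -0.1 q [-0.54  0.56 -0.13  0.89 -0.   -1.95]
0.36,18.7,86.5 [ 554.5 -246.1   86.5] [ 2.6430e-01  4.5260e-01  1.7142e+00 -7.7000e-03 -1.1000e-03 -2.0000e-04]
80 bar 11 x 27.7 28.2 z 102.5 106.3
90 bar 97 x 27.6 55.5 z 105.4 117.2
100 bar 62 x 47.4 55.4 z 113.9 120.5
110 bar 1041 x 28.2 58.2 z 94.7 121.3
120 lever 224 x -2.8 5.9 z 112.8 115.6
120 bar 1354 x 27.5 55.7 z 100.6 122.1
130 lever 1637 x -12.0 13.9 z 90.7 135.0
130 bar 1904 x 27.5 58.0 z 95.8 121.8
140 lever 855 x -11.8 13.5 z 103.3 135.0
140 bar 1593 x 27.2 55.7 z 101.1 122.1
150 lever 1382 x -9.8 11.7 z 101.8 118.3
150 bar 2158 x 27.3 58.2 z 95.0 122.1
160 lever 706 x -7.5 9.6 z 102.4 115.5
160 bar 1928 x 27.2 55.7 z 99.8 122.0
170 bar 2474 x 27.3 57.3 z 94.5 122.1
180 bar 2408 x 26.6 57.5 z 97.8 122.5
190 bar 1678 x 27.0 56.9 z 95.6 122.5
```

View pics/wrist_9.png

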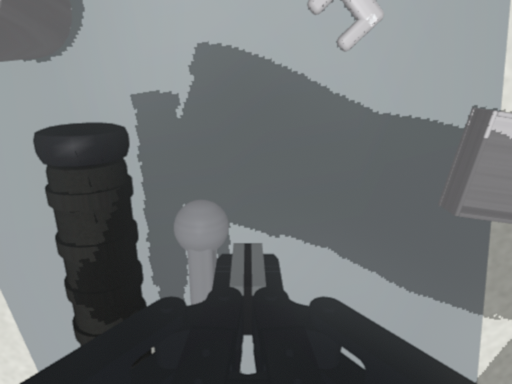

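>>> drive_tool(increments="0 -0.3 -5 -0.006 0 0 0; 0 -0.3 -5.5 -0.006 0 0 0; 0 -0.3 -5.5 -0.006 0 0 0; 0 -0.3 -5.5 -0.006 0 0 0; 0 -0.3 -5.5 -0.006 0 0 0")

```text
clock: 8.95
tool_pos: [556.6, -246.7, 86.8]
orientation: [-1.27, -1.088, 1.1]
force: [-18.4, -0.4, 8.1]
grip_width: 0.4
```

```bash
python3 pic.py wrist,10 scene,10; python3 n.py long 0.36,18.7,86.5; python3 gap.py long 10 | grep lever
```

```text
t 8.95 pos [ 556.6 -246.7   86.8] z [-0.988  0.153  0.011] y [-0.011  0.001 -1.   ] F [-18.4  -0.4   8.1] grip 0.4 q [-0.53  0.56 -0.12  0.89 -0.   -1.95]
t 9.05 pos [ 556.6 -246.7   86.8] z [-0.988  0.153  0.011] y [-0.011  0.001 -1.   ] F [-18.3  -0.4   8.2] grip 0.1 q [-0.53  0.56 -0.12  0.89 -0.   -1.95]
0.36,18.7,86.5 [ 554.5 -246.1   86.5] [ 2.6690e-01  3.4380e-01  2.1963e+00 -1.0600e-02 -2.4000e-03 -6.0000e-04]
120 lever 206 x -2.3 6.6 z 111.7 116.1
130 lever 1728 x -12.0 14.6 z 90.8 135.0
140 lever 849 x -11.9 13.7 z 103.9 135.0
150 lever 1394 x -9.3 12.2 z 102.9 117.5
160 lever 708 x -7.0 10.0 z 101.5 115.6
```

Now it's rigid: 8 N more moved it only 0.4 mm. I'll ease slightly to a firm but unforced push and check again.

>>> drive_tool(increments="0 -0.3 -4.5 0 0 0 0; 0 -0.3 -4.5 0 0 0 0; 0 -0.3 -4.5 0 0 0 0; 0 -0.3 -4.5 0 0 0 0; 0 -0.3 -4.5 0 0 0 0")

```text
clock: 9.47
tool_pos: [556.4, -246.7, 86.9]
orientation: [-1.264, -1.081, 1.103]
force: [-16.9, 0.2, 8.7]
grip_width: -0.2
```

```bash
python3 pic.py wrist,11 scene,11; python3 n.py long 0.36,18.7,86.5; python3 gap.py long 11 | head -12
```

```text
t 9.47 pos [ 556.4 -246.7   86.9] z [-0.988  0.154  0.019] y [-0.019  0.002 -1.   ] F [-16.9   0.2   8.7] grip -0.2 q [-0.53  0.57 -0.11  0.91 -0.01 -1.95]
t 9.57 pos [ 556.4 -246.7   86.9] z [-0.988  0.154  0.019] y [-0.019  0.002 -1.   ] F [-17.4  -0.5   9. ] grip -0.0 q [-0.53  0.57 -0.11  0.91 -0.01 -1.95]
0.36,18.7,86.5 [ 554.5 -246.1   86.5] [ 2.495e-01  4.186e-01  1.956e+00 -1.900e-02 -3.500e-03 -1.000e-03]
80 bar 7 x 27.8 28.8 z 99.8 104.5
90 bar 105 x 27.5 33.2 z 103.7 116.3
100 bar 49 x 48.3 55.6 z 113.9 119.5
110 bar 945 x 28.8 58.0 z 96.3 121.1
120 lever 212 x -2.3 6.6 z 111.3 115.4
120 bar 1344 x 27.5 55.6 z 99.1 121.9
130 lever 1721 x -12.0 14.6 z 90.3 135.0
130 bar 1928 x 27.4 57.7 z 96.3 121.8
140 lever 878 x -12.0 14.2 z 102.7 135.0
140 bar 1644 x 27.3 56.0 z 101.5 121.9
150 lever 1388 x -9.4 11.9 z 102.4 118.1
150 bar 2160 x 27.2 58.2 z 96.1 121.9
```

View pics/scene_11.png

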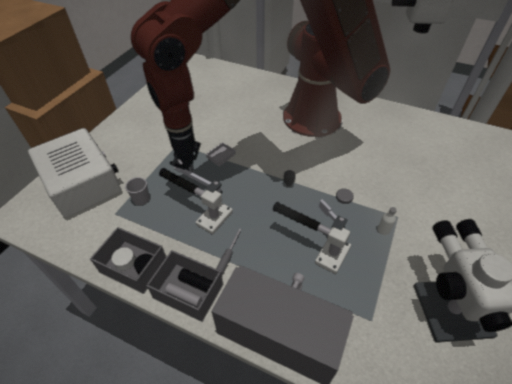

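View pics/wrist_11.png

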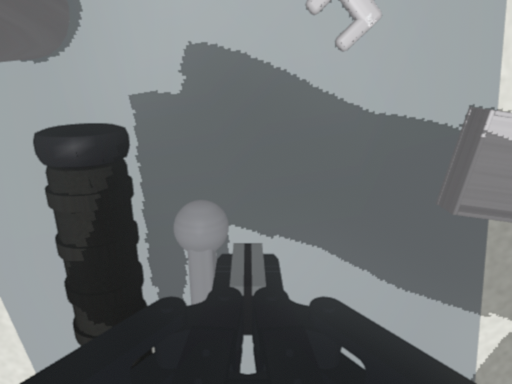

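>>> drive_tool(increments="0 0 -3.2 -0.01 0 0 0; 0 0 -3.2 -0.01 0 0 0; 0 0 -3.2 -0.01 0 0 0; 0 0 -3.2 -0.01 0 0 0")

```text
clock: 9.9
tool_pos: [556.2, -246.7, 86.9]
orientation: [-1.268, -1.083, 1.101]
force: [-13.2, -0.2, 6.9]
grip_width: 0.2
```

```bash
python3 pic.py wrist,12; python3 n.py long 0.36,18.7,86.5; python3 gap.py long 12 | grep -E "1[2-6]0 lever"
```

```text
t 9.9 pos [ 556.2 -246.7   86.9] z [-0.988  0.155  0.015] y [-0.015  0.001 -1.   ] F [-13.2  -0.2   6.9] grip 0.2 q [-0.53  0.57 -0.12  0.9  -0.01 -1.95]
t 9.95 pos [ 556.1 -246.7   86.9] z [-0.988  0.155  0.015] y [-0.015  0.001 -1.   ] F [-13.6  -0.    6.9] grip -0.2 q [-0.53  0.57 -0.12  0.9  -0.01 -1.95]
0.36,18.7,86.5 [ 554.5 -246.1   86.5] [ 2.5670e-01  3.8140e-01  1.6812e+00 -1.4900e-02 -4.3000e-03 -1.4000e-03]
120 lever 218 x -2.7 6.2 z 112.0 115.7
130 lever 1661 x -12.0 13.9 z 91.1 135.0
140 lever 851 x -11.7 12.3 z 103.2 135.0
150 lever 1387 x -9.7 11.8 z 103.0 117.5
160 lever 701 x -7.4 9.6 z 102.0 115.3
```

```bash
python3 -c "
from bench import ctrl
print(ctrl.sign_off())"
```

```text
the job is handed in; nothing more can be done
None
```

Both levers were pressed in order with the shut fingers, pushing with the back of one finger from the outer side. The job is handed in, with the long lever still held at its stop.

- **Short lever:** I pressed it until it met its stop. The wrist read about 11 N there, against a spring of about 6 N, and the pose did not move during the hold. Measured gap to the grip was about 21.5 mm. I kept it there for about half a second and then backed off. The wrist picture showed the paddle back at its rest angle, and it still looked so in a later scene picture.
- **Long lever:** I pressed it about 127 mm from the hinge, slightly inside the suggested 130 mm so the finger stayed off the ball. At the stop, 8 N more moved it only about 0.4 mm. I briefly reached 18 N, then eased to about 13.5 N for the final hold, at roughly 10 s on the clock. Measured gap to the grip was about 21 mm.
- **Clearances:** Nothing was gripped. The fingers stayed on the outer sides, clear of both bars. Nothing on the bench appears to have moved in the last scene picture.

**Loose ends in the checks:**
- The wrist also read 3–9 N upward while pressing, probably friction against the lever; I did not confirm this.
- The measured finger position at the long stop was about 1.7 mm past my prediction, within the calibration error plus finger give.

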